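# Tumble a settled can in the hand-cranked can mixer

## Task

The sauce in the red can has settled. Stand the red can, right way up, fully home in the cup of the leaning hand-cranked can mixer and let go of it; then crank the red handle clockwise (seen from above) so that the can goes over the top exactly twice, and leave it back at the bottom of its swing, at rest. Crank at a steady, controlled pace: lift the can through the heavy point of each turn without letting it roll back, and hold it back on the way down so that it never runs away (never faster than a turn in two seconds); leave the other cans and the carton where they are.

Things in the scene. Friction and masses are not known exactly. Their poses are not given: they have to be found in the camera images.
- red_can: Closed food can, red with a white band and bright steel ends, 62 mm diameter, 110 mm tall, about 0.5 kg (hidden, varies 0.8 to 1.2 times). Stands upright loose on the table. Origin: centre of its underside; z axis towards its top.
- green_can: Bystander: same size of can with a green body, loose on the table; origin at the centre of its underside.
- yellow_can: Bystander: same size of can with a yellow body, loose on the table; origin at the centre of its underside.
- carton: Bystander: cardboard carton 120 x 120 x 80 mm, loose on the table; origin at the centre of its underside.
- mixer: Grey foot (190 x 170 x 20 mm) of the hand-cranked can mixer, bolted to the table, with a shaft that leans 25 degrees from vertical towards the mixer's -x side, roughly towards the robot. Origin: underside of the foot; z up; y is the level direction across the mixer. Place and yaw vary.
- hub (a point): Point on the shaft axis, level with the rim of the cup, 145 mm above the table. Its z axis points up along the leaning shaft; it turns with the crank. The crank carries the cup on one side (its -x) and the handle opposite (its +x).
- cradle (a point): Centre of the inner floor of the steel cup that takes the can, 75 mm from the shaft axis and 55 mm below the plane of the hub point. The cup is parallel to the leaning shaft: inner diameter 67 mm, 55 mm deep inside, mouth flared to 77 mm over the last 8 mm, outer diameter at most 85 mm. Its z axis points out of the cup. A can that is home stands on this point and sticks 55 mm out of the cup.
- handle (a point): Grasp point on the axis of the red crank handle: a round, freely spinning knob 30 mm diameter and 66 mm long, parallel to the leaning shaft, on the arm opposite the cup, 85 mm from the shaft axis. The point lies 36 mm above the hub plane, 34 mm below the knob's top; the crank arm is 44 mm below it.
- crank (a joint): Crank angle, rad, grows clockwise seen from above and keeps counting. 0 = cup at the bottom (towards the mixer's -x side), handle at the top; the can is over the top at 3.14 and 9.42; two turns end at 12.57. Friction 0.10 N m holds the loaded crank only within about 0.3 rad of the bottom; elsewhere, if let go, it swings down. Peak torque about 0.36 N m, a quarter turn before the top.

How it is judged:
On the way, in this order (a step that is already met when the one before it is completed fails the run):
1. the red can stands home in the cup, let go, with the crank still near the bottom (z of red_can in the frame of cradle below 0.006 m and distance between red_can and cradle below 0.009 m and angle between the z axis of red_can and the z axis of cradle, either way round below 0.16 rad and contact force between red_can and the fingers below 0.1 N and value of joint crank between -0.8 and 0.8 rad), for 0.2 s.
2. the can is past the top a first time (value of joint crank above 3.4 rad and distance between red_can and cradle below 0.012 m), for 0.02 s.
3. the can is past the top a second time (value of joint crank above 9.7 rad and distance between red_can and cradle below 0.012 m), for 0.02 s.
At the end, for the whole second after the job is handed in: The crank has made two turns clockwise and rests with the cup within 0.45 rad of the bottom; the red can stands right way up on the cup's floor (within 9 mm, leaning under 0.16 rad in the cup); the other cans and the carton are within 20 mm of their starts (value of joint crank between 12.11 and 13.02 rad and velocity of joint crank between -0.05 and 0.05 rad/s and z of red_can in the frame of cradle below 0.006 m and distance between red_can and cradle below 0.009 m and angle between the z axis of red_can and the z axis of cradle, either way round below 0.16 rad and distance of each of green_can, yellow_can, carton from where it was at the start of the episode below 0.02 m); the robot touches nothing.
It fails at once if the crank runs away (over 4.5 rad/s) (velocity of joint crank above 4.5 rad/s).
It fails at once if the crank rolls back (faster than 1 rad/s backwards away from the bottom, or by more than a quarter turn) (value of joint crank below -1.5 rad or (velocity of joint crank below -1 rad/s and value of joint crank above 0.8 rad)).
It fails at once if another can or the carton is knocked away (distance of any of green_can, yellow_can, carton from where it was at the start of the episode above 0.03 m).
It also fails if it takes over 72 s, if anything falls off the work surface, if the arm or the gripper's body presses on something with over 40 N, if the wrist force passes 120 N, or if a joint passes its speed limit or range.

## Robot

A 7-joint arm with a two-finger parallel gripper is mounted at the origin on the work surface. World frame = base frame: x ahead of the robot, y to its left, z up, the work surface at z = 0. Lengths are in m, angles in rad, forces in N, time in s.
With the tool pointing down it reaches from about 0.4 to 0.85 m from the base axis. Payload 4.5 kg.
Tool frame: the origin (TCP) lies between the finger pads; the fingertips stand 17 mm ahead of it and the grasp point (between the pads) lies 2 mm behind it (ctrl.tcp_to_tips is the distance from the TCP to the fingertips, in m); z points along the fingers, y is the line along which they close (so a half turn about z gives the same grasp; the last joint's range is limited). The gripper opens to 85 mm and grips with 20 to 120 N. Pads are 22 mm wide; open, the fingers measure 114 mm over their backs; the gripper's body (76 mm by 85 mm) begins 54 mm behind the grasp point. The pads swing forward as they close: fully open they stand 13 mm farther back than shut.
Start: joints at [1.183, 0.689, -0.195, 1.565, 0.157, 0.902, -0.215], TCP at [0.256, -0.57, 0.248] pointing down, gripper open.
Joint ranges: [-3.01, 3.01], [-0.46, 2.08], [-1.47, 1.51], [0.13, 2.56], [-1, 4.14], [0.04, 2.09], [-2.66, 2.66]. Speed limits (rad/s): [2.57, 2.57, 3.14, 3.14, 3.14, 3.14, 3.14].

## Interface

Orientations are given as a unit quaternion [w, x, y, z].
In Python, from workcell import ctrl gives the robot as it stands.
- The arm moves only by the shell command python3 -m jog 'ROWS'. ROWS is JSON, a list of rows, each a list of 7 numbers: the turn, a rotation vector about the tool's x, y, z in rad, then the shift along the tool's x, y, z in mm, then the finger opening in mm, from 0 to 85.4. In form: [[rx, ry, rz, dx, dy, dz, gripper], ...]. A call has 1 to 5 rows; each row is the pose to reach, as a shift and turn from the pose commanded when the call began, along the tool's axes at that moment; what a row does not reach only later rows make up. A row lasts 1/10 s, in which the tool goes at most 50 mm and 8.59 degrees, less where a joint would pass 70% of its speed; a pose out of reach is approached as far as the arm can. A call with a gripper value outside its range is refused whole. The fingers move at their own pace and stop on an object; the grip force is fixed at half the most. Time passes only in rows, so rows that repeat a pose let the fingers close. It gives the time, the measured TCP pose, the force, the opening and the grip force at its end, in the units of the state.
- ctrl.sense(): the state, without advancing time (a new reading comes with each control period).
- ctrl.grab_frame(name): name is "scene" or "top" or "wrist"; returns the picture (480x640x3 uint8, red, green, blue); there is no depth.
- ctrl.calibration(name): a dict with "fx", "fy", "cx", "cy" (pixels), "k1" (the pictures are not rectified: a ray, as slopes to the right and down, at radius r is drawn at 1 + k1 r^2 times it, then the intrinsics apply), "position" and "rotation" of the camera in the world; the wrist camera has in their place "tool_from_camera" (4x4, takes a point from camera to tool coordinates, whose origin is the TCP and whose axes are the flange's). Camera axes: x right, y down, z forward; pixel columns grow to the right and rows downward; lengths in m; the calibration is good to about 2 mm. A picture is of the moment at which its call begins: read the wrist's pose just before it. calibration takes no time and is no camera call.
- ctrl.hand_in(): hands the job in; it is judged then, once.
Trained networks look in the newest picture that a camera, given by its name, has taken for a name from the list of things; names that differ only in an ending like _2 or _b are one class to them, and where a whole thing is asked for, a point or a joint stands for the part that bears it (a point fixed in the world has none). Each returns a list of dicts, best first, with "score" (0 to 1); they miss things now and then, are a little off and sometimes report something else, mostly with a low value. They report only what shows in the picture. A call takes as long as a camera call.
- ctrl.spot_in(camera, name): "at" ([column, row] in pixels, amid what is visible of it).
- ctrl.masks_of(camera, name): "mask" (480x640 bool, what is visible of it) and "at" ([column, row] in pixels, amid what is visible of it).
The state is a dict: "t": time; "joint_pos": joint angles; "joint_vel": joint speeds; "joint_torque": joint torques, N m; "position": TCP position; "tool_rot": TCP orientation; "wrist_force": force on the tool from outside, world axes, zero at the start; "wrist_torque": the same for the moment, N m; "width": opening from 0.0 (shut) to 1.0 (fully open); "finger_force": force on a finger pad.
Only numpy, scipy, OpenCV 4.12 (cv2) and the standard library are available. Lean on these libraries where they do the work, as an engineer would, in place of code of your own. Each camera call takes 0.05 s, during which the arm holds its last target. There are 200 camera calls.

## Working session

There is one attempt and no reset: what is moved stays moved. The work goes in short steps, Python scripts to look and compute and a shell command to move; the robot and the scene stay as the last step left them, time stands still between calls to the robot, and variables do not carry over. Pictures are saved under pics/ and viewed, at most 10 in all, crops included, and the job is handed in when it is done.

```bash
ls; mkdir -p pics; python3 - <<'E'
from workcell import ctrl
import cv2,numpy as np
for c in ("scene","top"):
    f=ctrl.grab_frame(c); cv2.imwrite(f"pics/{c}0.png",f[:,:,::-1])
    k=ctrl.calibration(c); print(c,{a:np.round(b,3).tolist() for a,b in k.items()})
    for n in ("red_can","green_can","yellow_can","carton","mixer","hub","cradle","handle"):
        print(n,[(np.round(d["at"]).tolist(),round(d["score"],2)) for d in ctrl.spot_in(c,n)[:2]])
s=ctrl.sense();print(s);print(ctrl.calibration("wrist"))
E
```

```text
pics
scene {'fx': 584.225, 'fy': 584.225, 'cx': 317.939, 'cy': 241.565, 'k1': -0.159, 'position': [1.113, 0.576, 0.745], 'rotation': [-0.158, 0.337, 0.845, -0.384]}
red_can [([490.0, 314.0], 0.57)]
green_can [([413.0, 244.0], 0.75)]
yellow_can [([382.0, 334.0], 0.81)]
carton [([264.0, 348.0], 0.95)]
mixer [([265.0, 237.0], 0.95)]
hub [([294.0, 184.0], 0.67)]
cradle [([293.0, 184.0], 0.88)]
handle [([287.0, 181.0], 0.78)]
top {'fx': 575.17, 'fy': 575.17, 'cx': 311.857, 'cy': 234.81, 'k1': -0.111, 'position': [0.382, 0.044, 1.138], 'rotation': [-0.08, 0.71, -0.695, 0.075]}
red_can [([171.0, 306.0], 0.75)]
green_can [([268.0, 329.0], 0.72)]
yellow_can [([224.0, 227.0], 0.97)]
carton [([281.0, 157.0], 0.87)]
mixer [([383.0, 254.0], 0.6), ([390.0, 285.0], 0.22)]
hub [([390.0, 280.0], 0.68)]
cradle [([392.0, 279.0], 0.73)]
handle [([390.0, 280.0], 0.56)]
{'t': 0.9, 'joint_pos': array([ 1.1827632 ,  0.68906347, -0.19454384,  1.56529521,  0.15733903,
        0.90246271, -0.21509976]), 'joint_vel': array([-1.13333742e-04,  2.95691202e-04,  1.11692711e-03, -7.31009961e-05,
        7.67490850e-
[... 309 characters left out ...]
357631e-01, -6.24677411e-06]), 'wrist_force': array([ 0.56310501, -0.33970904, -0.38177969]), 'wrist_torque': array([ 0.00661383, -0.04341669,  0.03716833]), 'finger_force': 0.0, 'width': 0.9923135888262826}
{'fx': 330.3465081400618, 'fy': 330.3465081400618, 'cx': 312.33572282578035, 'cy': 240.04122236043975, 'k1': -0.06117162298710121, 'tool_from_camera': array([[ 9.18188174e-04, -9.53728014e-01, -3.00669307e-01,
         7.76231234e-02],
       [ 9.99999566e-01,  8.28240969e-04,  4.26618740e-04,
         4.96476370e-04],
       [-1.57851605e-04, -3.00669569e-01,  9.53728360e-01,
        -1.25349283e-01],
       [ 0.00000000e+00,  0.00000000e+00,  0.00000000e+00,
         1.00000000e+00]])}
```

View pics/scene0.png

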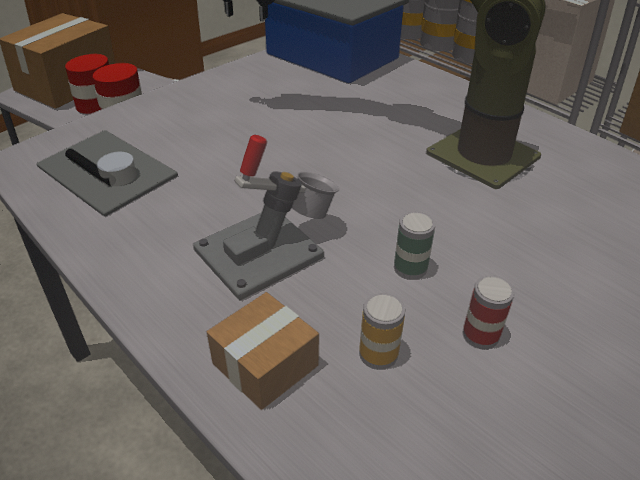

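View pics/top0.png

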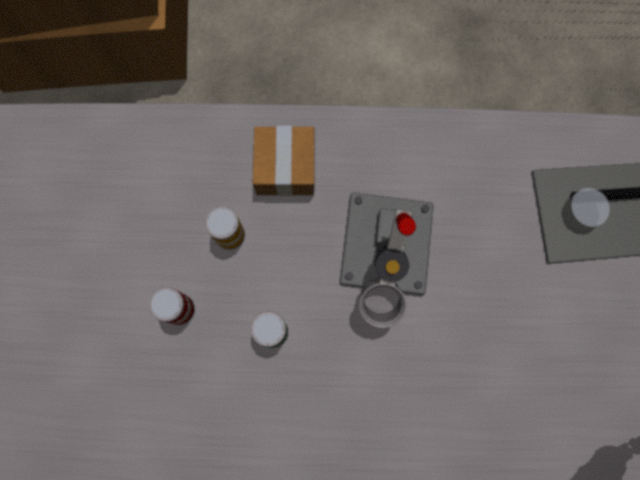

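The top view shows the red can top at about (168,305), green at (268,330), yellow at (223,225) and the carton at (283,158). The foot bolts are at (359,201), (425,209), (418,285) and (348,276), the hub cap at (392,267), the cup rim centre at about (382,304) and the knob top at about (405,224). The scene view agrees with this, with the cup on the robot's side. Next I localise by fitting a model.

```bash
cat > h.py <<'E'
from workcell import ctrl
import numpy as np, cv2
from scipy.spatial.transform import Rotation as R
from scipy.optimize import least_squares
def q(w): w=np.array(w); return R.from_quat([w[1],w[2],w[3],w[0]])
def cam(name,s=None):
    k=ctrl.calibration(name)
    if name!="wrist": 
        r=np.array(k["rotation"]); return k,(r if r.shape==(3,3) else q(r).as_matrix()),np.array(k["position"])
    s=s or ctrl.sense(); T=np.array(k["tool_from_camera"]); A=q(s["tool_rot"]).as_matrix()
    return k,A@T[:3,:3],s["position"]+A@T[:3,3]
def proj(c,P):
    k,A,p=c; d=(np.atleast_2d(P)-p)@A; u=d[:,:2]/d[:,2:]; u=u*(1+k["k1"]*(u**2).sum(1,keepdims=True))
    return u*[k["fx"],k["fy"]]+[k["cx"],k["cy"]]
def at_z(c,px,z):
    k,A,p=c; K=np.array([[k["fx"],0,k["cx"]],[0,k["fy"],k["cy"]],[0,0,1.]])
    u=cv2.undistortPoints(np.array(px,float).reshape(-1,1,2),K,np.array([k["k1"],0,0,0]))[:,0]
    d=np.c_[u,np.ones(len(u))]@A.T; return p+d*((z-p[2])/d[:,2])[:,None]
def mixer(hx,hy,yaw,cr):
    "hub frame (R,p), cradle, cup rim centre, knob top, handle"
    H=(R.from_euler("z",yaw)*R.from_euler("y",-np.radians(25))*R.from_euler("z",-cr)).as_matrix(); p=np.array([hx,hy,.145])
    f=lambda x,y,z:p+H@[x,y,z]
    return H,p,dict(cradle=f(-.075,0,-.055),rim=f(-.075,0,0),ktop=f(.085,0,.070),handle=f(.085,0,.036))
E
python3 - <<'E'
from h import *
t,s=cam("top"),cam("scene")
print(np.round(at_z(t,[[168,305],[268,330],[223,225]],.11),3).tolist())
print("check green bystander/red from scene",np.round(at_z(s,[[493,290],[417,223],[383,310]],.11),3).tolist())
b=at_z(t,[[359,201],[425,209],[418,285],[348,276]],.022); print("bolts",np.round(b,3).tolist(), "c",b.mean(0).round(3))
d=(b[0]-b[3])+(b[1]-b[2]); yaw=np.arctan2(d[1],d[0]); print("yaw",yaw)
def res(v):
    m=mixer(*v)[2]
    return np.r_[(proj(t,[m["rim"],m["ktop"]])-[[382,304],[405.5,219]]).ravel(),(proj(s,[m["rim"],m["ktop"]])-[[318,184],[259,140]]).ravel(),(v[2]-yaw)*300]
r=least_squares(res,[.35,-.05,yaw,0]); print(r.x.round(4),res(r.x).round(1))
H,p,m=mixer(*r.x); print({k:v.round(3).tolist() for k,v in m.items()})
print(proj(s,p),proj(t,p))
for n,c in(("top",t),("scene",s)):
    for l in("red_can",):
        mk=ctrl.masks_of(n,l)[0]["mask"]; ys,xs=np.where(mk); print(n,xs.min(),xs.max(),ys.min(),ys.max())
E
```

```text
[[0.477, 0.312, 0.11], [0.437, 0.129, 0.11], [0.627, 0.22, 0.11]]
check green bystander/red from scene [[0.483, 0.317, 0.11], [0.442, 0.131, 0.11], [0.638, 0.226, 0.11]]
bolts [[0.703, -0.037, 0.022], [0.689, -0.17, 0.022], [0.535, -0.154, 0.022], [0.55, -0.016, 0.022]] c [ 0.619 -0.094  0.022]
yaw -0.12214562707306606
[ 0.558  -0.083  -0.1221  0.0529] [-0.9 -2.3 -1.5  3.8 -1.7 -0.8 -1.3 -0.4  0. ]
{'cradle': [0.514, -0.074, 0.064], 'rim': [0.491, -0.071, 0.113], 'ktop': [0.604, -0.093, 0.244], 'handle': [0.619, -0.095, 0.213]}
[[284.57953335 180.55419785]] [[390.01383779 261.88888015]]
top 150 193 287 325
scene 463 513 276 349
```

```bash
cat >> h.py <<'E'
MX=[.558,-.083,-.1221,.0529]
def down(yaw,tilt=0):  # tool x along yaw, z down, tilted forward by tilt
    return R.from_euler("z",yaw)*R.from_euler("x",np.pi)*R.from_euler("y",tilt)
def delta(P,Rt):
    s=ctrl.sense(); A=q(s["tool_rot"]); v=(A.inv()*Rt).as_rotvec(); d=A.inv().apply(np.array(P)-s["position"])*1000
    print("rows",v.round(3).tolist(),d.round(1).tolist(),"F",s["wrist_force"].round(1),"t",round(s["t"],2),"pos",s["position"].round(4))
E
python3 - <<'E'
from h import *
print(down(0,.1).as_matrix()[:,2]); delta([.45,-.07,.42],down(-.122))
E
```

```text
[ 9.98334166e-02 -1.21852867e-16 -9.95004165e-01]
rows [0.0, -0.0, 0.544] [381.9, -376.9, -171.7] F [ 0.3 -0.3  1. ] t 1.0 pos [ 0.2559 -0.5702  0.2483]
```

```bash
python3 -m jog '[[0,0,0.11,33,-32,-15,85],[0,0,0.22,66,-65,-30,85],[0,0,0.33,98,-97,-44,85],[0,0,0.44,131,-130,-59,85],[0,0,0.544,164,-162,-74,85]]' && python3 -m jog '[[0,0,0,11,-42,-14,85],[0,0,0,21,-85,-28,85],[0,0,0,32,-127,-42,85],[0,0,0,43,-169,-56,85],[0,0,0,53,-212,-70,85]]' && python3 -m jog '[[0,0,0,11,-42,-14,85],[0,0,0,22,-85,-28,85],[0,0,0,22,-85,-28,85],[0,0,0,22,-85,-28,85],[0,0,0,22,-85,-28,85]]'
python3 - <<'E'
from h import *
s=ctrl.sense(); f=ctrl.grab_frame("wrist"); cv2.imwrite("pics/w1.png",f[:,:,::-1])
c=cam("wrist",s); H,p,m=mixer(*MX); print(s["position"],s["joint_pos"].round(2))
for n in("rim","ktop","cradle"): print(n,proj(c,m[n]).round(0))
print(proj(c,p)); delta([.479,.313,.42],down(-.122))
E
```

```text
t: 1.5
position: [0.3397, -0.3534, 0.323]
tool_rot: [-0.0, 0.998, -0.063, 0.0]
wrist_force: [1.4, 0.2, 0.5]
width: 0.993
finger_force: 0.0
t: 2.0
position: [0.418, -0.1496, 0.3932]
tool_rot: [0.0, 0.998, -0.061, 0.0]
wrist_force: [2.1, -0.7, -0.8]
width: 0.997
finger_force: 0.0
t: 2.5
position: [0.4492, -0.0708, 0.42]
tool_rot: [0.0, 0.998, -0.062, -0.0]
wrist_force: [0.8, 0.1, 1.7]
width: 0.996
finger_force: 0.0
[ 0.44917282 -0.07081931  0.41997222] [ 0.16  0.26 -0.14  1.77  0.04  1.11 -1.69]
rim [[308. 166.]]
ktop [[316.  37.]]
cradle [[308. 146.]]
[[310.83926272 107.51046399]]
rows [0.001, 0.001, -0.003] [-18.2, -384.8, -0.4] F [ 0.2 -0.1 -0. ] t 2.55 pos [ 0.4491 -0.0711  0.4199]
```

View pics/w1.png

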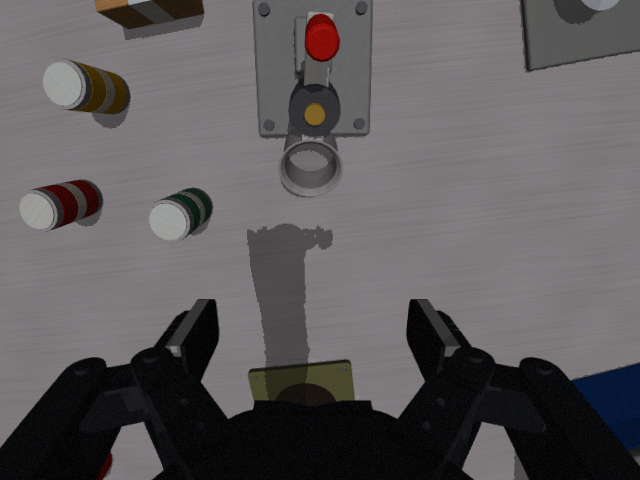

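The wrist view shows the cup rim centre at about (311,166) and the hub cap at (315,114). The knob is at about (322,40), so the mixer lies roughly 3 mm further to -y than the model says. Moving on to the red can.

```bash
python3 -m jog '[[0,0,0,-2,-43,16,85],[0,0,0,-4,-86,31,85],[0,0,0,-6,-128,46,85],[0,0,0,-8,-171,62,85],[0,0,0,-10,-213,77,85]]' && python3 -m jog '[[0,0,0,-2,-43,16,85],[0,0,0,-4,-86,31,85],[0,0,0,-6,-128,46,85],[0,0,0,-8,-171,61,85],[0,0,0,-8,-171,61,85]]' | tail -5
python3 -m jog '[[0,0,0,0,0,0,85]]'|tail -1
python3 - <<'E'
from h import *
s=ctrl.sense(); f=ctrl.grab_frame("wrist"); cv2.imwrite("pics/w2.png",f[:,:,::-1])
c=cam("wrist",s)
d=ctrl.masks_of("wrist","red_can"); mk=d[0]["mask"]
g=f.astype(int); hsv=cv2.cvtColor(f,cv2.COLOR_RGB2HSV); 
w=(mk&(hsv[...,1]<60)).astype(np.uint8); n,l,st,ce=cv2.connectedComponentsWithStats(w)
for i in range(1,n):
    if st[i,4]>200: print(st[i],ce[i].round(1),at_z(c,ce[i],.11).round(4))
delta([.479,.313,.28],down(-.122))
E
```

```text
t: 3.05
position: [0.4659, 0.1429, 0.3424]
tool_rot: [0.0, 0.998, -0.063, -0.0]
wrist_force: [1.3, -0.2, -0.4]
width: 0.993
finger_force: 0.0
position: [0.4769, 0.3192, 0.2797]
tool_rot: [-0.001, 0.998, -0.058, -0.002]
wrist_force: [-1.4, -0.8, -0.0]
width: 0.994
finger_force: 0.0
finger_force: 0.0
[ 275  188   66   66 3411] [307.7 220.6] [[0.4821 0.3163 0.11  ]]
rows [0.002, -0.0, -0.003] [-0.9, -1.7, 2.2] F [ 0.8  0.2 -0.5] t 3.75 pos [0.4796 0.3112 0.2822]
```

View pics/w2.png

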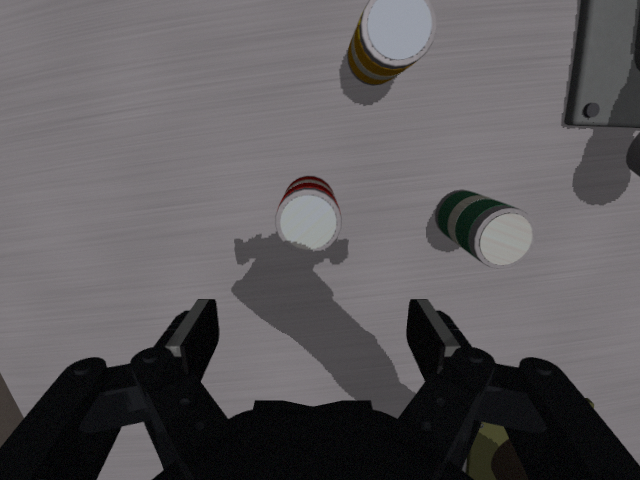

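The can top centre is at (308,220), 66 px wide, which matches 62 mm. It lies at (0.482, 0.316). Descending and gripping.

```bash
python3 -m jog '[[0,0,0,2,-5,45,85],[0,0,0,2,-5,90,85],[0,0,0,2,-5,135,85],[0,0,0,2,-5,170,85],[0,0,0,2,-5,190,85]]' >/dev/null && python3 -m jog '[[0,0,0,0,0,10,85],[0,0,0,0,0,10,85],[0,0,0,0,0,10,50],[0,0,0,0,0,10,50],[0,0,0,0,0,10,50]]' && python3 -m jog '[[0,0,0,0,0,0,50],[0,0,0,0,0,0,50],[0,0,0,0,0,0,50]]'
```

```text
t: 4.75
position: [0.4825, 0.318, 0.0841]
tool_rot: [-0.0, 0.998, -0.062, 0.001]
wrist_force: [-0.3, -2.2, 6.5]
width: 0.713
finger_force: 64.2
t: 5.05
position: [0.4825, 0.318, 0.0841]
tool_rot: [-0.0, 0.998, -0.061, 0.001]
wrist_force: [0.7, -2.2, 6.0]
width: 0.715
finger_force: 64.2
```

```bash
python3 -m jog '[[0,0,0,0,0,-25,50],[0,0,0,0,0,-70,50],[0,0,0,0,0,-120,50],[0,0,0,0,0,-170,50],[0,0,0,0,0,-216,50]]' && python3 -m jog '[[0,0,0,-1,30,0,50],[0,0,0,-1,72,0,50],[0,0,0,-2,114,4,50],[0,0,0,-2,156,12,50],[0,0,0,-3,195,20,50]]' >/dev/null && python3 -m jog '[[0,0.087,0,0,42,4,50],[0,0.174,0,-1,84,8,50],[0,0.262,0,-1,126,12,50],[0,0.349,0,-2,165,16,50],[0,0.436,0,-2,194,20,50]]'>/dev/null;  python3 -m jog '[[0,0,0,0,0,0,50],[0,0,0,0,0,0,50]]'
python3 - <<'E'
from h import *
s=ctrl.sense(); f=ctrl.grab_frame("wrist"); cv2.imwrite("pics/w3.png",f[:,:,::-1])
c=cam("wrist",s); MX[1]=-.086; MX[3]=0; H,p,m=mixer(*MX); 
for n in("rim","ktop"): print(n,proj(c,m[n]).round(0))
print(proj(c,p),H[:,2]); delta(m["cradle"]+.179*H[:,2],down(-.122,.436))
E
```

```text
t: 5.55
position: [0.4808, 0.318, 0.3008]
tool_rot: [-0.0, 0.998, -0.061, 0.0]
wrist_force: [0.3, 0.1, -5.8]
width: 0.715
finger_force: 67.5
t: 6.75
position: [0.4344, -0.0515, 0.2702]
tool_rot: [0.011, 0.981, -0.06, 0.186]
wrist_force: [-0.4, -0.2, -5.5]
width: 0.713
finger_force: 69.7
rim [[333. 228.]]
ktop [[346.   0.]]
[[335.34098328 143.18715014]] [-0.41947189  0.05147357  0.90630779]
rows [-0.002, 0.062, 0.0] [-10.5, 19.9, 43.6] F [-0.3 -0.6 -5.8] t 6.8 pos [ 0.4348 -0.0509  0.2701]
```

View pics/w3.png

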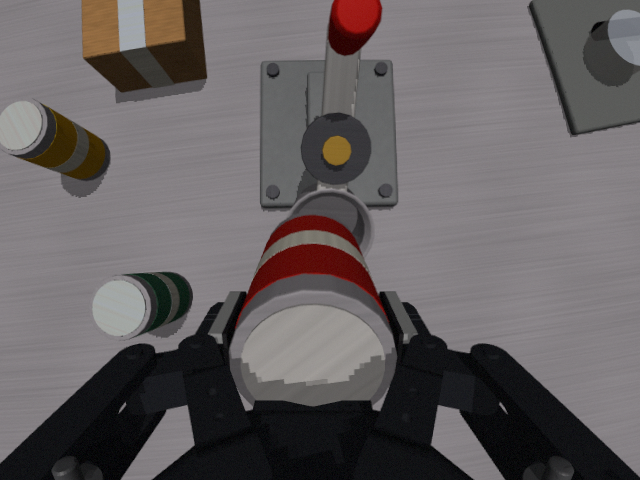

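```bash
python3 -m jog '[[0,0.03,0,-5,10,12,50],[0,0.062,0,-10,20,24,50],[0,0.062,0,-10,20,24,50],[0,0.062,0,-10,20,24,50],[0,0.062,0,-10,20,24,50]]' | tail -5
python3 - <<'E'
from h import *
s=ctrl.sense(); f=ctrl.grab_frame("wrist")[:,:,::-1].copy()
c=cam("wrist",s); MX[1]=-.086; MX[3]=0; H,p,m=mixer(*MX); th=np.linspace(0,6.283,73)
ci=lambda ctr,r:ctr+r*(np.outer(np.cos(th),H[:,0])+np.outer(np.sin(th),H[:,1]))
g=cv2.resize(f[:300,160:560],None,fx=2,fy=2)
for P,col in((ci(m["rim"],.0415),(0,255,0)),(ci(m["ktop"],.015),(255,0,0)),(ci(p,.005),(0,255,255))):
    cv2.polylines(g,[np.int32((proj(c,P)-[160,0])*2)],True,col,1)
cv2.imwrite("pics/w4.png",g); delta(m["cradle"]+.179*H[:,2],down(-.122,.436))
E
```

```text
position: [0.4413, -0.0737, 0.2731]
tool_rot: [0.01, 0.979, -0.059, 0.197]
wrist_force: [0.3, 0.8, -6.1]
width: 0.713
finger_force: 69.6
rows [-0.004, 0.039, 0.001] [-21.0, -2.0, 42.6] F [-0.3 -0.3 -5. ] t 7.35 pos [ 0.4412 -0.0738  0.2731]
```

View pics/w4.png

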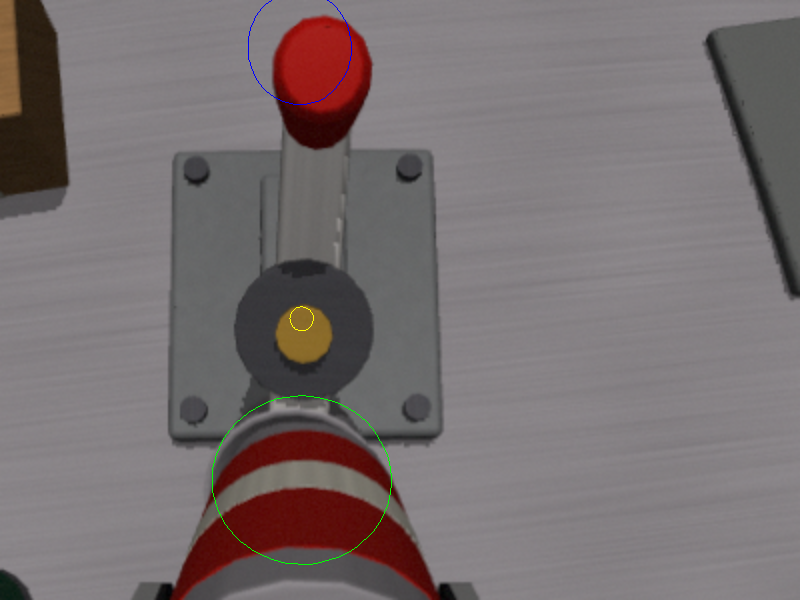

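```bash
python3 - <<'E'
from h import *
s=ctrl.sense(); print(s["joint_pos"].round(3))
E
```

```text
[ 0.065  0.329 -0.028  2.394  1.011  0.043 -2.654]
```

The wrist straightens out (j6 at its limit) at this tilt. Two changes fix that:
- I'll re-grip the can with the tool tilted 25° about the closing axis, so the tool can be vertical when the can goes into the cup.
- I'll also turn the tool half round, which keeps the camera away from the knob.

First I untilt and go back to the free spot.

```bash
python3 -m jog '[[0,-0.08,0,0,-15,-5,50],[0,-0.16,0,0,-45,-10,50],[0,-0.24,0,0,-80,-15,50],[0,-0.32,0,0,-115,-20,50],[0,-0.397,0,0,-150,-20,50]]' >/dev/null;  python3 -m jog '[[0,0,0,0,0,0,50],[0,0,0,0,0,0,50]]' | head -3
python3 - <<'E'
from h import *
print(ctrl.sense()["joint_pos"].round(2))
delta([.482,.318,.25],down(-.122)); 
E
```

```text
t: 8.05
position: [0.4516, 0.0763, 0.2916]
tool_rot: [-0.002, 0.998, -0.059, -0.0]
[ 0.21  0.48 -0.71  1.97  0.41  0.84 -2.42]
rows [-0.003, 0.001, 0.004] [1.8, -243.4, 42.5] F [ 0.1 -0.4 -4.6] t 8.05 pos [0.4516 0.0763 0.2916]
```

```bash
python3 -m jog '[[0,0,-0.14,0,-35,8,50],[0,0,-0.28,0,-83,16,50],[0,0,-0.42,0,-131,24,50],[0,0,-0.56,1,-179,32,50],[0,0,-0.7,2,-220,40,50]]' >/dev/null; for i in 1; do python3 -m jog '[[0,0,-0.14,0,0,0,50],[0,0,-0.28,0,0,0,50],[0,0,-0.42,0,0,0,50],[0,0,-0.56,0,0,0,50],[0,0,-0.7,0,0,0,50]]' ; python3 -m jog '[[0,0,-0.14,0,0,0,50],[0,0,-0.28,0,0,0,50],[0,0,-0.42,0,0,0,50],[0,0,-0.56,0,0,0,50],[0,0,-0.7,0,0,0,50]]'; python3 -m jog '[[0,0,-0.14,0,0,0,50],[0,0,-0.28,0,0,0,50],[0,0,-0.42,0,0,0,50],[0,0,-0.56,0,0,0,50],[0,0,-0.7,0,0,0,50]]'; done | grep t:
python3 - <<'E'
from h import *
print(ctrl.sense()["joint_pos"].round(2))
delta([.482,.318,.12],down(-.122+np.pi)); 
E
```

```text
t: 9.05
tool_rot: [0.0, 0.801, 0.599, -0.0]
t: 9.55
tool_rot: [0.0, 0.547, 0.837, -0.0]
t: 10.05
tool_rot: [0.0, 0.227, 0.974, -0.001]
[ 0.03  0.92 -1.33  1.73  0.94  1.28 -0.41]
rows [-0.001, 0.0, -0.335] [10.1, 25.2, 131.3] F [ 0.6 -0.4 -5.1] t 10.05 pos [0.48   0.2911 0.2513]
```

```bash
python3 -m jog '[[0,0,-0.14,3,8,40,50],[0,0,-0.28,6,16,80,50],[0,0,-0.335,10,25,115,50],[0,0,-0.335,10,25,140,50],[0,0,-0.335,10,25,150,50]]' >/dev/null;  python3 -m jog '[[0,0,0,0,0,6,50],[0,0,0,0,0,12,50],[0,0,0,0,0,12,50]]'
python3 - <<'E'
from h import *
print(ctrl.sense()["joint_pos"].round(2))
delta([.482,.318,.083],down(-.122+np.pi)); 
E
```

```text
t: 10.85
position: [0.4825, 0.32, 0.0909]
tool_rot: [0.0, 0.064, 0.998, 0.001]
wrist_force: [-0.2, 0.2, -4.8]
width: 0.712
finger_force: 70.2
[-0.06  1.17 -1.22  1.8   1.23  1.17 -0.28]
rows [0.002, 0.001, -0.006] [0.3, -2.0, 7.9] F [-0.2  0.2 -4.8] t 10.85 pos [0.4825 0.32   0.0909]
```

```bash
python3 -m jog '[[0,0,0,0,0,4,50],[0,0,0,0,0,7,50],[0,0,0,0,0,7,50],[0,0,0,0,0,7,85],[0,0,0,0,0,7,85]]' | tail -6;  python3 -m jog '[[0,0,0,0,0,0,85],[0,0,0,0,0,0,85],[0,0.1,0,0,0,0,85],[0,0.2,0,0,0,0,85],[0,0.3,0,0,0,0,85]]'|head -3; python3 -m jog '[[0,0.136,0,0,0,0,85],[0,0.136,0,0,0,0,85],[0,0.136,0,0,0,0,85]]'
python3 - <<'E'
from h import *
s=ctrl.sense();print(s["joint_pos"].round(2)); f=ctrl.grab_frame("wrist"); cv2.imwrite("pics/w5.png",f[:,:,::-1])
delta([.4825,.318,.084],down(-.122+np.pi,.436)); 
E
```

```text
t: 11.35
position: [0.4824, 0.321, 0.0844]
tool_rot: [0.0, 0.064, 0.998, 0.002]
wrist_force: [-0.7, -0.2, 0.2]
width: 0.995
finger_force: 0.0
t: 11.85
position: [0.4824, 0.3205, 0.0843]
tool_rot: [-0.151, 0.062, 0.987, 0.011]
t: 12.15
position: [0.4818, 0.3204, 0.0832]
tool_rot: [-0.215, 0.062, 0.974, 0.015]
wrist_force: [-0.5, 1.6, -0.3]
width: 0.993
finger_force: 0.0
[ 0.    1.35 -1.31  1.46  0.87  1.39  0.14]
rows [0.004, 0.001, -0.002] [-1.6, -2.6, -0.8] F [-0.6 -0.2  0.3] t 12.2 pos [0.4811 0.3208 0.084 ]
```

View pics/w5.png

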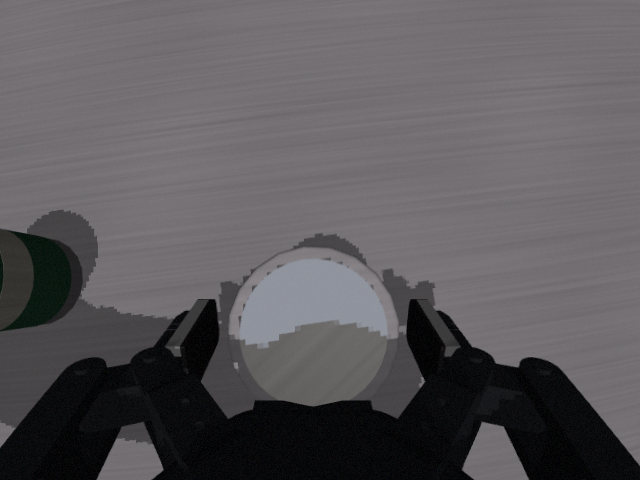

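The open gripper straddles the can, centred on it, with the lid centre at about (313,331). I close, lift clear, and measure the axis offset.

```bash
python3 - <<'E'
from h import *
c=cam("wrist"); print("lid",at_z(c,[313,331],.11).round(4), "edge L/R/T",at_z(c,[[230,331],[397,331],[313,247]],.11).round(4).tolist())
E
python3 -m jog '[[0,0,0,0,0,0,50],[0,0,0,0,0,0,50],[0,0,0,0,0,0,50],[0,0,0,0,0,0,50],[0,0,0,0,0,0,50]]'
python3 - <<'E'
from h import *
delta([.4825,.318,.30],down(-.122+np.pi,.436)); 
E
```

```text
lid [[0.4821 0.3207 0.11  ]] edge L/R/T [[0.4786, 0.2914, 0.11], [0.486, 0.3505, 0.11], [0.4523, 0.3245, 0.11]]
t: 12.7
position: [0.4815, 0.3208, 0.0849]
tool_rot: [-0.216, 0.061, 0.974, 0.015]
wrist_force: [-0.9, -0.2, 5.1]
width: 0.714
finger_force: 65.8
rows [0.005, -0.0, -0.002] [89.7, -1.9, -195.6] F [-0.9 -0.2  5.1] t 12.7 pos [0.4815 0.3208 0.0849]
```

```bash
python3 -m jog '[[0,0,0,12,0,-27,50],[0,0,0,32,0,-70,50],[0,0,0,52,0,-113,50],[0,0,0,72,0,-156,50],[0,0,0,90,0,-195,50]]' >/dev/null; python3 -m jog '[[0,-0.085,0,0,-20,0,50],[0,-0.17,0,0,-60,0,50],[0,-0.255,0,0,-100,0,50],[0,-0.34,0,0,-140,0,50],[0,-0.436,0,0,-180,0,50]]'
python3 - <<'E'
from h import *
s=ctrl.sense();print(s["joint_pos"].round(2))
delta([.43,-.07,.30],down(-.122+np.pi)); 
E
```

```text
t: 13.7
position: [0.4594, 0.1386, 0.2967]
tool_rot: [0.001, 0.063, 0.998, -0.0]
wrist_force: [1.0, 0.2, -4.6]
width: 0.712
finger_force: 67.6
[ 0.38  0.79 -1.43  1.9   0.84  1.24  0.11]
rows [0.0, 0.002, -0.005] [2.7, -210.6, -3.4] F [ 1.   0.2 -4.6] t 13.7 pos [0.4594 0.1386 0.2967]
```

```bash
python3 -m jog '[[0,0,0,0,-40,0,50],[0,0,0,1,-85,0,50],[0,0,0,2,-130,-1,50],[0,0,0,3,-175,-2,50],[0,0,0,3,-210,-3,50]]' >/dev/null; python3 -m jog '[[0,0,0,0,0,0,50],[0,0,0,0,0,0,50]]' |tail -5
python3 - <<'E'
from h import *
s=ctrl.sense();print(s["joint_pos"].round(2))
f=ctrl.grab_frame("wrist"); g=f[:,:,::-1].copy()
c=cam("wrist",s); MX[1]=-.086; MX[3]=0; H,p,m=mixer(*MX); th=np.linspace(0,6.283,73)
ci=lambda ctr,r:ctr+r*(np.outer(np.cos(th),H[:,0])+np.outer(np.sin(th),H[:,1]))
A=q(s["tool_rot"])*R.from_euler("y",-.436); 
f2=ctrl.grab_frame("top")[:,:,::-1].copy(); t=cam("top")
for P,col in((ci(m["rim"],.0415),(0,255,0)),(ci(m["ktop"],.015),(255,0,0)),(ci(p,.005),(0,255,255)),(ci(s["position"]-.085*H[:,2],.031),(255,0,255)),(ci(s["position"]+.025*H[:,2],.031),(255,0,255))):
    cv2.polylines(g,[np.int32(proj(c,P))],True,col,1); 
    cv2.polylines(f2,[np.int32(proj(t,P)*8)],True,col,1,cv2.LINE_AA,3)
cv2.imwrite("pics/w6.png",np.hstack([g[:,120:520],cv2.resize(f2[160:400,250:450],None,fx=2,fy=2,interpolation=2)]))
delta(m["cradle"]+.180*H[:,2],down(-.122+np.pi))
E
```

```text
position: [0.4294, -0.068, 0.2996]
tool_rot: [-0.001, 0.065, 0.998, 0.001]
wrist_force: [-0.2, 0.5, -4.8]
width: 0.709
finger_force: 67.9
[ 0.88  0.72 -1.44  2.01  0.79  1.17  0.54]
rows [0.003, -0.0, -0.003] [-8.6, -4.4, 73.6] F [-0.3  0.2 -4.6] t 14.5 pos [ 0.4301 -0.066   0.3002]
```

View pics/w6.png

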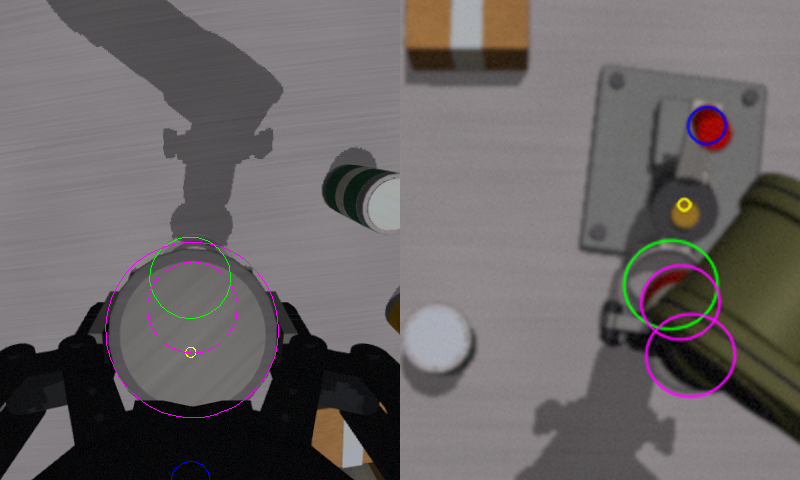

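In the top crop the real rim centre lies about 3 px left of and 2 px below the overlay. The close wrist view showed the same bias in x. I refit with all the observations.

```bash
python3 - <<'E'
from h import *
t=cam("top")
def S(p,r): x=r.as_quat(); return dict(position=np.array(p),tool_rot=[x[3],x[0],x[1],x[2]])
w1=cam("wrist",S([.4491,-.0710,.41995],down(-.1245))); w4=cam("wrist",S([.4412,-.0738,.2731],down(-.122,.397)*R.from_rotvec([.004,0,0])))
def res(v):
    m=mixer(v[0],v[1],-.122,v[2])[2]
    return np.r_[(proj(t,m["rim"])-[382,304]).ravel()*1.5,(proj(w1,m["rim"])-[310.5,166]).ravel(),(proj(w4,m["ktop"])-[321,32.5]).ravel()*.7,(proj(t,m["ktop"])-[405.5,224]).ravel()*.7]
r=least_squares(res,[.555,-.086,.05]); print(r.x.round(4),res(r.x).round(1))
E
```

```text
[ 0.5531 -0.086   0.0689] [ 0.2  0.6 -0.5  1.8 -0.2 -2.3  0.8  1.4]
```

```bash
sed -i 's/^MX=.*/MX=[.5531,-.086,-.122,.069]/' h.py; python3 - <<'E'
from h import *
H,p,m=mixer(*MX); print({k:v.round(4).tolist() for k,v in m.items()})
for d in(.165,.130,.086): delta(m["cradle"]+d*H[:,2],down(-.122+np.pi))
E
```

```text
{'cradle': [0.5095, -0.0754, 0.0635], 'rim': [0.4864, -0.0726, 0.1134], 'ktop': [0.5993, -0.0976, 0.2443], 'handle': [0.6136, -0.0993, 0.2135]}
rows [0.003, -0.0, -0.003] [-10.2, 0.1, 87.1] F [-0.3  0.2 -4.6] t 14.5 pos [ 0.4301 -0.066   0.3002]
rows [0.003, -0.0, -0.003] [-25.0, 0.1, 118.9] F [-0.3  0.2 -4.6] t 14.5 pos [ 0.4301 -0.066   0.3002]
rows [0.003, -0.0, -0.003] [-43.6, 0.0, 158.7] F [-0.3  0.2 -4.6] t 14.5 pos [ 0.4301 -0.066   0.3002]
```

```bash
python3 -m jog '[[0,0,0,-2,0,25,50],[0,0,0,-5,0,50,50],[0,0,0,-8,0,72,50],[0,0,0,-10,0,87,50],[0,0,0,-10,0,87,50]]' >/dev/null; python3 -m jog '[[0,0,0,-5,0,10,50],[0,0,0,-10,0,20,50],[0,0,0,-13,0,27,50],[0,0,0,-13,0,27,50]]'
python3 - <<'E'
from h import *
H,p,m=mixer(*MX); print(ctrl.sense()["joint_pos"].round(2))
for d in(.130,.086): delta(m["cradle"]+d*H[:,2],down(-.122+np.pi))
E
```

```text
t: 15.4
position: [0.4533, -0.0695, 0.1856]
tool_rot: [-0.001, 0.064, 0.998, 0.001]
wrist_force: [0.2, 0.1, -5.8]
width: 0.71
finger_force: 68.2
[ 0.75  0.89 -1.26  2.09  1.04  1.02  0.37]
rows [0.002, -0.001, -0.005] [-1.6, 1.0, 4.2] F [ 0.2  0.1 -5.8] t 15.4 pos [ 0.4533 -0.0695  0.1856]
rows [0.002, -0.001, -0.005] [-20.3, 1.0, 44.1] F [ 0.2  0.1 -5.8] t 15.4 pos [ 0.4533 -0.0695  0.1856]
```

```bash
python3 -m jog '[[0,0,0,-3,1,6,50],[0,0,0,-5,1,11,50],[0,0,0,-8,1,17,50],[0,0,0,-10,1,22,50],[0,0,0,-10,1,22,50]]'
python3 - <<'E'
from h import *
H,p,m=mixer(*MX)
delta(m["cradle"]+.086*H[:,2],down(-.122+np.pi))
E
```

```text
t: 15.9
position: [0.4626, -0.0698, 0.1633]
tool_rot: [-0.001, 0.064, 0.998, 0.001]
wrist_force: [-2.9, 1.1, -9.9]
width: 0.716
finger_force: 67.9
rows [0.002, -0.002, -0.005] [-10.9, 0.1, 21.8] F [-2.9  1.1 -9.9] t 15.9 pos [ 0.4626 -0.0698  0.1633]
```

```bash
python3 -m jog '[[0,0,0,-1,0,5,50],[0,0,0,-3,0,10,50],[0,0,0,-5,0,14,50],[0,0,0,-7,0,17,50],[0,0,0,-8,0,19,50]]'
python3 -m jog '[[0,0,0,-1,0,1,50],[0,0,0,-1,0,2,50]]'
python3 - <<'E'
from h import *
H,p,m=mixer(*MX)
delta(m["cradle"]+.085*H[:,2],down(-.122+np.pi))
E
```

```text
t: 16.4
position: [0.4708, -0.0706, 0.1449]
tool_rot: [-0.001, 0.064, 0.998, 0.001]
wrist_force: [-5.8, 0.6, -4.7]
width: 0.714
finger_force: 67.9
t: 16.6
position: [0.4717, -0.0707, 0.143]
tool_rot: [-0.001, 0.064, 0.998, 0.001]
wrist_force: [-5.5, 0.2, -5.2]
width: 0.712
finger_force: 67.9
rows [0.002, -0.002, -0.005] [-2.2, -0.1, 2.5] F [-5.5  0.2 -5.2] t 16.6 pos [ 0.4717 -0.0707  0.143 ]
```

```bash
python3 -m jog '[[0,0,0,0,0,2,50],[0,0,0,-1,0,3,50],[0,0,0,-1,0,3,50]]'|sed -n 2,4p;python3 -m jog '[[0,0,0,-1,0,2,50],[0,0,0,-1,0,3,50],[0,0,0,-1,0,3,50]]'|sed -n 2,4p
```

```text
position: [0.4728, -0.0708, 0.1406]
tool_rot: [-0.0, 0.064, 0.998, 0.001]
wrist_force: [-6.4, 1.4, -0.8]
position: [0.4729, -0.0706, 0.1404]
tool_rot: [-0.0, 0.063, 0.998, 0.0]
wrist_force: [-15.4, -3.4, 29.8]
```

Floor reached: the axial force rises at an axial distance of 85 mm, which equals the grip height. Releasing and backing off.

```bash
python3 -m jog '[[0,0,0,0,0,-2,50],[0,0,0,0,0,-2,85],[0,0,0,0,0,-2,85],[0,0,0,0,0,-2,85]]'|tail -4;python3 -m jog '[[0,0,0,0,0,-12,85],[0,0,0,0,0,-40,85],[0,0,0,0,0,-80,85],[0,0,0,0,0,-120,85],[0,0,0,0,0,-160,85]]'|tail -4
python3 - <<'E'
from h import *
H,p,m=mixer(*MX); s=ctrl.sense(); print(s["joint_pos"].round(2))
f=ctrl.grab_frame("wrist")[:,:,::-1].copy(); c=cam("wrist",s)
f2=ctrl.grab_frame("scene")[:,:,::-1].copy(); t=cam("scene"); th=np.linspace(0,6.283,73)
ci=lambda ctr,r:ctr+r*(np.outer(np.cos(th),H[:,0])+np.outer(np.sin(th),H[:,1]))
for P in(ci(m["rim"],.0425),ci(m["ktop"],.015),ci(m["rim"]+.055*H[:,2],.031)):
    cv2.polylines(f2,[np.int32(proj(t,P)*8)],True,(0,255,0),1,cv2.LINE_AA,3);cv2.polylines(f,[np.int32(proj(c,P)*8)],True,(0,255,0),1,cv2.LINE_AA,3)
cv2.imwrite("pics/w7.png",np.hstack([cv2.resize(f2[80:280,200:400],(480,480)),f[:,160:480]]))
delta(m["handle"]+[0,0,.12],down(-.122+np.pi)); delta(m["handle"],down(-.122+np.pi))
E
```

```text
tool_rot: [0.002, 0.064, 0.998, 0.002]
wrist_force: [0.2, -0.3, -0.5]
width: 0.996
finger_force: 0.0
tool_rot: [0.001, 0.063, 0.998, 0.002]
wrist_force: [0.5, -1.1, -0.3]
width: 0.996
finger_force: 0.0
[ 0.82  0.76 -1.39  1.89  0.8   1.21  0.6 ]
rows [0.005, 0.01, -0.005] [-139.4, -12.3, -26.8] F [ 1.   0.2 -0. ] t 18.2 pos [ 0.4772 -0.0694  0.3053]
rows [0.005, 0.01, -0.005] [-138.1, -12.9, 93.2] F [ 1.   0.2 -0. ] t 18.2 pos [ 0.4772 -0.0694  0.3053]
```

View pics/w7.png

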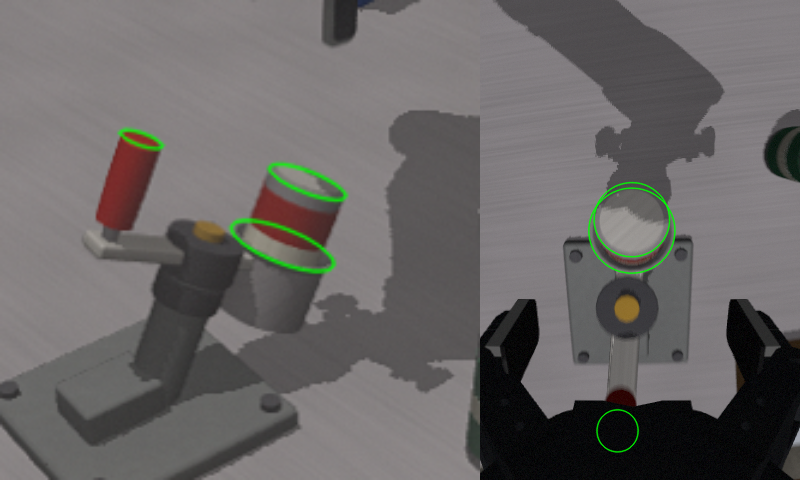

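The overlays match: the can lid and cup rim lie on the model in both views, and the knob top is at its predicted place. On to the handle.

```bash
python3 -m jog '[[0,0,0,-30,-3,-20,85],[0,0.01,0,-70,-6,-27,85],[0,0.01,0,-110,-10,-27,85],[0,0.01,0,-141,-12,-27,85],[0,0.01,0,-141,-12,-27,85]]'>/dev/null;python3 -m jog '[[0,0,0,0,0,35,85],[0,0,0,0,0,70,85],[0,0,0,0,0,95,85],[0,0,0,0,0,95,85]]'
python3 - <<'E'
from h import *
H,p,m=mixer(*MX); s=ctrl.sense(); print(s["joint_pos"].round(2))
delta(m["handle"]+.005*H[:,2],down(-.122+np.pi))
E
```

```text
t: 19.1
position: [0.6089, -0.1017, 0.2278]
tool_rot: [-0.008, 0.063, 0.998, 0.001]
wrist_force: [-0.1, 0.3, 0.4]
width: 0.997
finger_force: 0.0
[ 0.66  0.98 -1.23  1.57  0.94  1.3   0.74]
rows [0.001, -0.017, -0.004] [-2.4, 2.9, 9.7] F [-0.1  0.3  0.4] t 19.1 pos [ 0.6089 -0.1017  0.2278]
```

```bash
python3 -m jog '[[0,-0.01,0,-2,3,9,85],[0,-0.01,0,-2,3,9,50],[0,-0.01,0,-2,3,9,20],[0,-0.01,0,-2,3,9,20],[0,-0.01,0,-2,3,9,20]]'; python3 -m jog '[[0,0,0,0,0,0,20],[0,0,0,0,0,0,20]]'
cat >> h.py <<'E'
def circ(th0,n=12,k=5,r=.085):
    s=ctrl.sense(); A=down(-.122+np.pi); st=2*np.pi/n/k
    h=lambda t:mixer(*MX[:3],t)[0][:,0]*r*1000
    for i in range(n):
        b=th0+2*np.pi/n*i
        print(i,[A.inv().apply(h(b+st*(j+1))-h(b)).round(0).astype(int).tolist() for j in range(k)])
E
python3 - <<'E'
from h import *
H,p,m=mixer(*MX); s=ctrl.sense(); v=H.T@(s["position"]-p); print("hub frame",v.round(4),s["joint_pos"].round(2), s["wrist_torque"].round(2))
print("r,ang",np.hypot(v[0],v[1]),MX[3]-np.arctan2(v[1],v[0]))
circ(MX[3]-np.arctan2(v[1],v[0]))
E
```

```text
t: 19.6
position: [0.6141, -0.0983, 0.2234]
tool_rot: [0.001, 0.064, 0.998, 0.001]
wrist_force: [-4.2, -0.5, 16.2]
width: 0.336
finger_force: 61.5
t: 19.8
position: [0.6142, -0.0979, 0.2235]
tool_rot: [0.001, 0.064, 0.998, 0.001]
wrist_force: [-1.5, -0.1, 5.1]
width: 0.329
finger_force: 59.4
hub frame [0.0895 0.0018 0.0449] [ 0.66  0.99 -1.23  1.58  0.96  1.28  0.72] [-0.08  0.31  0.04]
r,ang 0.0895572031989762 0.04891393885658275
0 [[1, -9, 0], [2, -18, 1], [5, -26, 2], [8, -34, 4], [12, -42, 6]]
1 [[5, -7, 2], [10, -14, 5], [16, -20, 7], [23, -25, 11], [30, -30, 14]]
2 [[7, -4, 3], [15, -6, 7], [23, -8, 11], [31, -9, 14], [39, -9, 18]]
3 [[8, 1, 4], [16, 3, 7], [24, 5, 11], [31, 9, 14], [38, 13, 18]]
4 [[7, 5, 3], [13, 11, 6], [18, 18, 8], [23, 25, 11], [27, 33, 12]]
5 [[3, 8, 2], [6, 17, 3], [8, 25, 4], [8, 34, 4], [8, 43, 4]]
6 [[-1, 9, 0], [-2, 18, -1], [-5, 26, -2], [-8, 34, -4], [-12, 42, -6]]
7 [[-5, 7, -2], [-10, 14, -5], [-16, 20, -7], [-23, 25, -11], [-30, 30, -14]]
8 [[-7, 4, -3], [-15, 6, -7], [-23, 8, -11], [-31, 9, -14], [-39, 9, -18]]
9 [[-8, -1, -4], [-16, -3, -7], [-24, -5, -11], [-31, -9, -14], [-38, -13, -18]]
10 [[-7, -5, -3], [-13, -11, -6], [-18, -18, -8], [-23, -25, -11], [-27, -33, -12]]
11 [[-3, -8, -2], [-6, -17, -3], [-8, -25, -4], [-8, -34, -4], [-8, -43, -4]]
```

```bash
python3 -m jog '[[0,0,0,0,-4,0,20],[0,0,0,1,-9,0,20],[0,0,0,2,-18,1,20],[0,0,0,5,-26,2,20],[0,0,0,8,-34,4,20]]' | grep -E 'pos|force'; python3 -m jog '[[0,0,0,4,-8,2,20],[0,0,0,9,-15,4,20],[0,0,0,14,-22,7,20],[0,0,0,20,-28,9,20],[0,0,0,27,-33,12,20]]'
python3 - <<'E'
from h import *
H,p,m=mixer(*MX); s=ctrl.sense(); v=H.T@(s["position"]-p); print("hub frame",v.round(4),s["joint_pos"].round(2), s["wrist_torque"].round(2))
print("r,ang",np.hypot(v[0],v[1]),MX[3]-np.arctan2(v[1],v[0]))
delta(s["position"],down(-.122+np.pi))
E
```

```text
position: [0.602, -0.1309, 0.2194]
wrist_force: [-1.2, 1.1, 10.3]
finger_force: 59.9
t: 20.8
position: [0.5713, -0.1604, 0.2068]
tool_rot: [0.001, 0.064, 0.998, 0.002]
wrist_force: [2.5, 2.6, 5.1]
width: 0.333
finger_force: 59.4
hub frame [ 0.0555 -0.068   0.0446] [ 0.8   0.98 -1.24  1.68  0.99  1.23  0.76] [ 0.42 -0.31  0.02]
r,ang 0.08777730892200165 0.9547616900290843
rows [0.004, 0.003, -0.006] [0.0, 0.0, 0.0] F [2.5 2.6 5.1] t 20.8 pos [ 0.5713 -0.1604  0.2068]
```

```bash
python3 - <<'E'
from h import *
circ(.99)
E
```

```text
0 [[7, -4, 3], [14, -8, 7], [22, -11, 10], [30, -13, 14], [38, -14, 18]]
1 [[8, 0, 4], [16, 1, 8], [24, 3, 11], [32, 5, 15], [39, 9, 18]]
2 [[7, 4, 3], [14, 10, 6], [20, 16, 9], [25, 22, 12], [30, 29, 14]]
3 [[4, 8, 2], [7, 16, 3], [10, 24, 5], [12, 33, 5], [13, 42, 6]]
4 [[0, 9, 0], [-1, 18, 0], [-2, 26, -1], [-5, 35, -2], [-8, 43, -4]]
5 [[-4, 8, -2], [-9, 15, -4], [-14, 22, -7], [-20, 28, -9], [-27, 33, -12]]
6 [[-7, 4, -3], [-14, 8, -7], [-22, 11, -10], [-30, 13, -14], [-38, 14, -18]]
7 [[-8, 0, -4], [-16, -1, -8], [-24, -3, -11], [-32, -5, -15], [-39, -9, -18]]
8 [[-7, -4, -3], [-14, -10, -6], [-20, -16, -9], [-25, -22, -12], [-30, -29, -14]]
9 [[-4, -8, -2], [-7, -16, -3], [-10, -24, -5], [-12, -33, -5], [-13, -42, -6]]
10 [[0, -9, 0], [1, -18, 0], [2, -26, 1], [5, -35, 2], [8, -43, 4]]
11 [[4, -8, 2], [9, -15, 4], [14, -22, 7], [20, -28, 9], [27, -33, 12]]
```

```bash
python3 -m jog '[[0,0,0,7,-4,3,20],[0,0,0,14,-8,7,20],[0,0,0,22,-11,10,20],[0,0,0,30,-13,14,20],[0,0,0,38,-14,18,20]]' | grep -E 'pos|force'; python3 -m jog '[[0,0,0,8,0,4,20],[0,0,0,16,1,8,20],[0,0,0,24,3,11,20],[0,0,0,32,5,15,20],[0,0,0,39,9,18,20]]'| grep -E 'pos|force'
python3 - <<'E'
from h import *
H,p,m=mixer(*MX); s=ctrl.sense(); v=H.T@(s["position"]-p); print("hub frame",v.round(4),s["joint_pos"].round(2), s["wrist_torque"].round(2))
print("r,ang",np.hypot(v[0],v[1]),MX[3]-np.arctan2(v[1],v[0]))
delta(s["position"],down(-.122+np.pi))
E
```

```text
position: [0.5313, -0.1692, 0.1886]
wrist_force: [0.3, 1.3, 9.1]
finger_force: 59.8
position: [0.4942, -0.1552, 0.1708]
wrist_force: [2.8, 1.3, 7.6]
finger_force: 59.7
hub frame [-0.0292 -0.078   0.0445] [ 0.87  0.97 -1.23  1.94  1.06  1.09  0.61] [ 0.25 -0.45  0.06]
r,ang 0.08331058813178092 1.9978807810928025
rows [0.003, 0.002, -0.006] [0.0, 0.0, 0.0] F [2.8 1.3 7.6] t 21.8 pos [ 0.4942 -0.1552  0.1708]
```

```bash
python3 -m jog '[[0,0,0,7,4,3,20],[0,0,0,14,10,6,20],[0,0,0,20,16,9,20],[0,0,0,25,22,12,20],[0,0,0,30,29,14,20]]' | grep -E 'pos|force'; python3 -m jog '[[0,0,0,4,8,2,20],[0,0,0,7,16,3,20],[0,0,0,10,24,5,20],[0,0,0,12,33,5,20],[0,0,0,13,42,6,20]]'| grep -E 'pos|force'; python3 -m jog '[[0,0,0,0,9,0,20],[0,0,0,-1,18,0,20],[0,0,0,-2,26,-1,20],[0,0,0,-5,35,-2,20],[0,0,0,-8,43,-4,20]]'| grep -E 'pos|force'
python3 - <<'E'
from h import *
H,p,m=mixer(*MX); s=ctrl.sense(); v=H.T@(s["position"]-p); print("hub frame",v.round(4),s["joint_pos"].round(2), s["wrist_torque"].round(2))
print("r,ang",np.hypot(v[0],v[1]),MX[3]-np.arctan2(v[1],v[0]))
delta(s["position"],down(-.122+np.pi))
E
```

```text
position: [0.4685, -0.1225, 0.1571]
wrist_force: [2.2, 0.3, 10.7]
finger_force: 60.2
position: [0.4613, -0.0795, 0.1515]
wrist_force: [0.6, -1.2, 20.3]
finger_force: 61.1
position: [0.4742, -0.0386, 0.1555]
wrist_force: [1.8, -3.3, 11.7]
finger_force: 60.3
hub frame [-0.0742  0.0324  0.0451] [ 0.65  0.95 -1.21  2.07  1.12  1.01  0.27] [-0.5  -0.18  0.07]
r,ang 0.08100912838216114 -2.6605208670636205
rows [0.0, 0.002, -0.006] [0.0, 0.0, 0.0] F [ 1.8 -3.3 11.7] t 23.3 pos [ 0.4742 -0.0386  0.1555]
```

```bash
python3 -m jog '[[0,0,0,-4,8,-2,20],[0,0,0,-9,15,-4,20],[0,0,0,-14,22,-7,20],[0,0,0,-20,28,-9,20],[0,0,0,-27,33,-12,20]]' | grep -E 'pos|force'; python3 -m jog '[[0,0,0,-7,4,-3,20],[0,0,0,-14,8,-7,20],[0,0,0,-22,11,-10,20],[0,0,0,-30,13,-14,20],[0,0,0,-38,14,-18,20]]'| grep -E 'pos|force'; python3 -m jog '[[0,0,0,-8,0,-4,20],[0,0,0,-16,-1,-8,20],[0,0,0,-24,-3,-11,20],[0,0,0,-32,-5,-15,20],[0,0,0,-39,-9,-18,20]]'| grep -E 'pos|force'
python3 - <<'E'
from h import *
H,p,m=mixer(*MX); s=ctrl.sense(); v=H.T@(s["position"]-p); print("hub frame",v.round(4),s["joint_pos"].round(2), s["wrist_torque"].round(2))
print("r,ang",np.hypot(v[0],v[1]),MX[3]-np.arctan2(v[1],v[0]))
delta(s["position"],down(-.122+np.pi))
E
```

```text
position: [0.5035, -0.0094, 0.1674]
wrist_force: [-3.7, -2.0, 17.0]
finger_force: 60.8
position: [0.543, 0.0004, 0.1854]
wrist_force: [-2.6, 0.7, 11.8]
finger_force: 59.9
position: [0.581, -0.0128, 0.2037]
wrist_force: [-2.6, 2.6, 11.6]
finger_force: 60.0
hub frame [0.0365 0.0788 0.0452] [ 0.55  0.97 -1.23  1.72  0.99  1.21  0.49] [ 0.53  0.56 -0.  ]
r,ang 0.0868544399766402 -1.0677751458012585
rows [0.003, -0.0, -0.004] [0.0, 0.0, 0.0] F [-2.6  2.6 11.6] t 24.8 pos [ 0.581  -0.0128  0.2037]
```

```bash
python3 -m jog '[[0,0,0,-7,-4,-3,20],[0,0,0,-14,-10,-6,20],[0,0,0,-20,-16,-9,20],[0,0,0,-25,-22,-12,20],[0,0,0,-30,-29,-15,20]]' | grep -E 'pos|force'; python3 -m jog '[[0,0,0,-4,-8,-2,20],[0,0,0,-7,-16,-3,20],[0,0,0,-10,-24,-5,20],[0,0,0,-12,-33,-5,20],[0,0,0,-13,-42,-6,20]]'| grep -E 'pos|force'; python3 -m jog '[[0,0,0,0,-9,0,20],[0,0,0,1,-18,0,20],[0,0,0,2,-26,1,20],[0,0,0,5,-35,2,20],[0,0,0,8,-43,4,20]]'| grep -E 'pos|force'; python3 -m jog '[[0,0,0,4,-8,2,20],[0,0,0,9,-15,4,20],[0,0,0,14,-22,7,20],[0,0,0,20,-28,9,20],[0,0,0,27,-33,12,20]]'| grep -E 'pos|force'
python3 - <<'E'
from h import *
H,p,m=mixer(*MX); s=ctrl.sense(); v=H.T@(s["position"]-p); print("hub frame",v.round(4),s["joint_pos"].round(2), s["wrist_torque"].round(2))
print("r,ang",np.hypot(v[0],v[1]),MX[3]-np.arctan2(v[1],v[0]))
delta(s["position"],down(-.122+np.pi))
E
```

```text
position: [0.6078, -0.0461, 0.218]
wrist_force: [0.9, 1.1, 2.2]
finger_force: 59.2
position: [0.6152, -0.0898, 0.2236]
wrist_force: [1.1, 0.7, 2.3]
finger_force: 59.2
position: [0.6013, -0.1318, 0.2192]
wrist_force: [0.2, 1.6, 7.0]
finger_force: 59.7
position: [0.5703, -0.1609, 0.2065]
wrist_force: [5.0, 1.7, -2.3]
finger_force: 59.4
hub frame [ 0.0546 -0.0687  0.0447] [ 0.8   0.99 -1.25  1.68  0.99  1.24  0.76] [ 0.24 -1.12  0.04]
r,ang 0.08773718190624687 0.9676493125919698
rows [0.002, 0.0, -0.006] [0.0, 0.0, 0.0] F [ 5.   1.7 -2.3] t 26.8 pos [ 0.5703 -0.1609  0.2065]
```

```bash
python3 -m jog '[[0,0,0,7,-4,3,20],[0,0,0,14,-8,7,20],[0,0,0,22,-11,10,20],[0,0,0,30,-13,14,20],[0,0,0,38,-14,18,20]]' | grep -E 'pos|force'; python3 -m jog '[[0,0,0,8,0,4,20],[0,0,0,16,1,8,20],[0,0,0,24,3,11,20],[0,0,0,32,5,15,20],[0,0,0,39,9,18,20]]'| grep -E 'pos|force'; python3 -m jog '[[0,0,0,7,4,3,20],[0,0,0,14,10,6,20],[0,0,0,20,16,9,20],[0,0,0,25,22,12,20],[0,0,0,30,29,14,20]]' | grep -E 'pos|force'; python3 -m jog '[[0,0,0,4,8,2,20],[0,0,0,7,16,3,20],[0,0,0,10,24,5,20],[0,0,0,12,33,5,20],[0,0,0,13,42,6,20]]'| grep -E 'pos|force'; python3 -m jog '[[0,0,0,0,9,0,20],[0,0,0,-1,18,0,20],[0,0,0,-2,26,-1,20],[0,0,0,-5,35,-2,20],[0,0,0,-8,43,-4,20]]'| grep -E 'pos|force'
python3 - <<'E'
from h import *
H,p,m=mixer(*MX); s=ctrl.sense(); v=H.T@(s["position"]-p); print("hub frame",v.round(4),s["joint_pos"].round(2), s["wrist_torque"].round(2))
print("r,ang",np.hypot(v[0],v[1]),MX[3]-np.arctan2(v[1],v[0]))
delta(s["position"],down(-.122+np.pi))
E
```

```text
position: [0.5308, -0.1691, 0.1886]
wrist_force: [5.0, 0.4, -1.4]
finger_force: 60.4
position: [0.494, -0.1551, 0.1708]
wrist_force: [8.3, 1.0, -4.5]
finger_force: 60.1
position: [0.4686, -0.1227, 0.1574]
wrist_force: [9.7, 0.5, -1.4]
finger_force: 60.6
position: [0.4612, -0.0801, 0.1516]
wrist_force: [7.0, -2.6, 6.6]
finger_force: 61.5
position: [0.4737, -0.0392, 0.1555]
wrist_force: [5.7, -3.1, -1.3]
finger_force: 60.7
hub frame [-0.0746  0.0317  0.0452] [ 0.65  0.96 -1.23  2.07  1.12  1.03  0.26] [-0.43 -1.28  0.09]
r,ang 0.08102412608600514 -2.6701722934783216
rows [-0.001, 0.001, -0.006] [0.0, 0.0, 0.0] F [ 5.7 -3.1 -1.3] t 29.3 pos [ 0.4737 -0.0392  0.1555]
```

```bash
python3 -m jog '[[0,0,0,-4,8,-2,20],[0,0,0,-9,15,-4,20],[0,0,0,-14,22,-7,20],[0,0,0,-20,28,-9,20],[0,0,0,-27,33,-12,20]]' | grep -E 'pos|force'; python3 -m jog '[[0,0,0,-7,4,-3,20],[0,0,0,-14,8,-7,20],[0,0,0,-22,11,-10,20],[0,0,0,-30,13,-14,20],[0,0,0,-38,14,-18,20]]'| grep -E 'pos|force'; python3 -m jog '[[0,0,0,-8,0,-4,20],[0,0,0,-16,-1,-8,20],[0,0,0,-24,-3,-11,20],[0,0,0,-32,-5,-15,20],[0,0,0,-39,-9,-18,20]]'| grep -E 'pos|force';  python3 -m jog '[[0,0,0,-7,-4,-3,20],[0,0,0,-14,-10,-6,20],[0,0,0,-20,-16,-9,20],[0,0,0,-25,-22,-12,20],[0,0,0,-30,-29,-14,20]]' | grep -E 'pos|force'; python3 -m jog '[[0,0,0,-4,-8,-2,20],[0,0,0,-7,-16,-3,20],[0,0,0,-10,-24,-5,20],[0,0,0,-12,-33,-5,20],[0,0,0,-13,-42,-6,20]]'| grep -E 'pos|force'; python3 -m jog '[[0,0,0,0,-4,0,20],[0,0,0,0,-5,0,20],[0,0,0,0,-5,0,20],[0,0,0,0,-5,0,20],[0,0,0,0,-5,0,20]]'| grep -E 'pos|force'
python3 - <<'E'
from h import *
H,p,m=mixer(*MX); s=ctrl.sense(); v=H.T@(s["position"]-p); print("hub frame",v.round(4))
print("r,ang",np.hypot(v[0],v[1]),MX[3]-np.arctan2(v[1],v[0]))
E
```

```text
position: [0.5038, -0.0092, 0.1678]
wrist_force: [0.7, -3.5, 6.9]
finger_force: 61.3
position: [0.5437, 0.0005, 0.1858]
wrist_force: [0.0, -3.0, 2.7]
finger_force: 60.8
position: [0.5817, -0.0132, 0.2041]
wrist_force: [-1.9, -0.5, 5.5]
finger_force: 61.0
position: [0.6078, -0.0458, 0.2179]
wrist_force: [-0.7, 0.1, 4.2]
finger_force: 60.9
position: [0.6152, -0.0895, 0.2236]
wrist_force: [1.0, 1.2, 1.0]
finger_force: 60.6
position: [0.6146, -0.095, 0.2236]
wrist_force: [0.4, -1.2, 5.8]
finger_force: 61.2
hub frame [0.0894 0.0048 0.045 ]
r,ang 0.0895274157774912 0.015856492375580053
```

Crank at bottom (about 12.58 rad) with small forces. Releasing, retreating, then a final check.

```bash
python3 -m jog '[[0,0,0,0,0,0,45],[0,0,0,0,0,0,60],[0,0,0,0,0,0,85],[0,0,0,0,0,0,85],[0,0,0,0,0,0,85]]'|tail -3;python3 -m jog '[[0,0,0,0,0,-20,85],[0,0,0,0,0,-55,85],[0,0,0,0,0,-95,85],[0,0,0,0,0,-135,85],[0,0,0,0,0,-170,85]]'|tail -4; python3 -m jog '[[0,0,0,-20,0,0,85],[0,0,0,-40,0,0,85],[0,0,0,-40,0,0,85],[0,0,0,-40,0,0,85],[0,0,0,-40,0,0,85]]' | head -1
python3 - <<'E'
from h import *
MX[3]=.016;H,p,m=mixer(*MX); f2=ctrl.grab_frame("scene")[:,:,::-1].copy(); t=cam("scene"); th=np.linspace(0,6.283,73)
ci=lambda ctr,r:ctr+r*(np.outer(np.cos(th),H[:,0])+np.outer(np.sin(th),H[:,1]))
for P in(ci(m["rim"],.0425),ci(m["ktop"],.015),ci(m["rim"]+.055*H[:,2],.031)):
    cv2.polylines(f2,[np.int32(proj(t,P)*8)],True,(0,255,0),1,cv2.LINE_AA,3)
cv2.imwrite("pics/end.png",cv2.resize(f2[100:400,180:580],(800,600)))
E
```

```text
wrist_force: [0.3, 0.8, -0.5]
width: 0.995
finger_force: 0.0
tool_rot: [0.001, 0.063, 0.998, 0.002]
wrist_force: [0.5, -0.4, 0.5]
width: 0.998
finger_force: 0.0
t: 33.8
```

View pics/end.png

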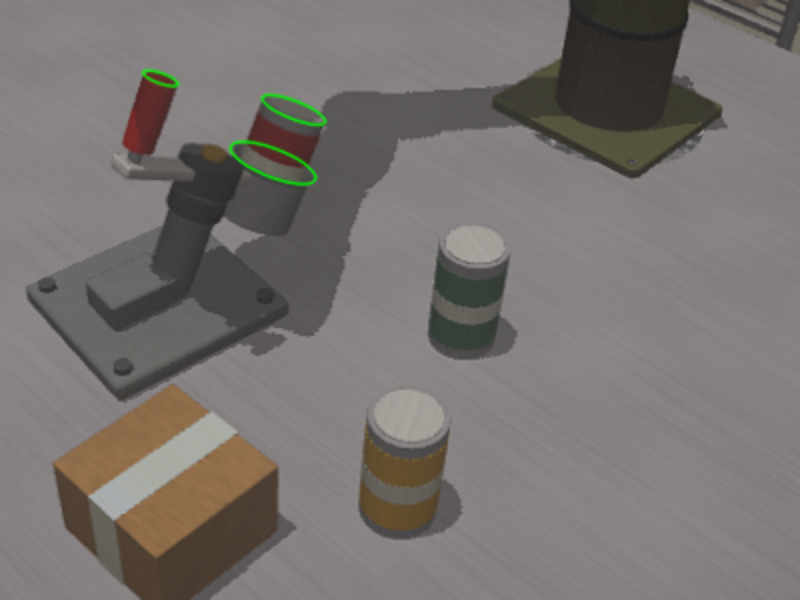

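The can lid and rim lie on the model outline, at about (293,110) and (273,164). The knob is at rest at the top of the crank, and the other cans and the carton have not moved. Handing in.

```bash
python3 -c "
from workcell import ctrl
print(ctrl.hand_in())"
```

```text
the job is handed in; nothing more can be done
None
```

Handed in at about 34 s: the red can is home in the cup, the crank made two steady clockwise turns and rests at the bottom, and the other cans and the carton have not visibly moved; hand-in returned no verdict.

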